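# Reseat the relay that has crept out of its socket

### The job

One of the four plug-in relays on the panel has crept up out of its socket, and its white retaining lever stands open. Press that relay gently straight down with the fingertips until it is fully home, then push its lever upright until the hook lies over the relay's top edge, and draw back. Do not lift the relay any further, and leave the other three relays with their levers, and the tools lying round the panel, untouched.

Things in the scene. Friction and masses are not known exactly. Their poses are not given: they have to be found in the camera images.
- relay_panel: Grey sheet-metal panel lying on the worktop, fixed, 124 mm (x) by 300 mm (y), top face 10 mm above the worktop; carries a metal rail along y with four relay sockets in a row, terminal blocks at its -y end (50 mm tall). Origin: under its middle, on the worktop; y along the rail. A magnifier lamp stands to the robot's left (x 0.5, y 0.5 to 0.7): keep the arm clear of it.
- socket_a: Black relay socket, 78 x 40 mm, 30 mm tall, one of four identical. Origin: on the panel's top (10 mm above the worktop), under the relay's middle; z up, y along the row (44 mm pitch), x across it; the lever is on the -x side. Its relay has crept out and its lever stands open; it may be at any of the four places.
- relay_a_top (a point): Middle of the flat top face (34 x 34 mm) of the crept-out relay, z up. The relay is a clear-sided block 34 x 34 x 42 mm. Fully home its top is 72 mm above the socket's origin, i.e. 82 mm above the worktop, level with the other three; now it stands 9 to 12 mm higher.
- relay_a (a joint): How far the crept-out relay is pushed into its socket, m: 0 = 12 mm out, 0.012 = fully home against a hard stop. Grows downward. It slides straight down against about 5 N of contact friction and stays where it is left.
- lever_a_tip (a point): Top of the open lever's outer (-x) face, mid-width. White plastic strip 24 mm wide (y), 4 mm thick, 51 mm tall, with a hook on top reaching 13 mm towards the relay (+x). Pivot axis along y, 24 mm to -x of the socket's origin and 26 mm above it; tip 50 mm from the pivot. Open, the tip leans out to -x; shut, upright, it is 26 mm to -x of the socket's origin and 75 mm above it.
- lever_a (a joint): Angle of the retaining lever, rad: 0 = leaning fully out, 0.6 = shut, upright, its hook over the relay's front top edge (a hard stop). Grows as the tip is pushed towards the relay (+x of the socket). Light friction, under 1 N at the tip; it stays where it is left. While the relay stands out the hook strikes its side and the lever cannot shut.
- socket_b: Black relay socket, 78 x 40 mm, 30 mm tall, one of four identical. Origin: on the panel's top (10 mm above the worktop), under the relay's middle; z up, y along the row (44 mm pitch), x across it; the lever is on the -x side. Its relay is home, its lever shut (hook top 78 mm above the origin). Leave alone.
- relay_b (a joint): The relay in socket_b: 0.012 = fully home, as it is and must stay.
- lever_b (a joint): The retaining lever of socket_b: 0.6 = shut, as it is and must stay.
- socket_c: Black relay socket, 78 x 40 mm, 30 mm tall, one of four identical. Origin: on the panel's top (10 mm above the worktop), under the relay's middle; z up, y along the row (44 mm pitch), x across it; the lever is on the -x side. Its relay is home, its lever shut (hook top 78 mm above the origin). Leave alone.
- relay_c (a joint): The relay in socket_c: 0.012 = fully home, as it is and must stay.
- lever_c (a joint): The retaining lever of socket_c: 0.6 = shut, as it is and must stay.
- socket_d: Black relay socket, 78 x 40 mm, 30 mm tall, one of four identical. Origin: on the panel's top (10 mm above the worktop), under the relay's middle; z up, y along the row (44 mm pitch), x across it; the lever is on the -x side. Its relay is home, its lever shut (hook top 78 mm above the origin). Leave alone.
- relay_d (a joint): The relay in socket_d: 0.012 = fully home, as it is and must stay.
- lever_d (a joint): The retaining lever of socket_d: 0.6 = shut, as it is and must stay.
- screwdriver: Screwdriver with a yellow handle, 160 mm long along its y, 20 mm thick, lying on the worktop in front of the panel; bystander. Origin on the worktop under its middle.
- pliers: Small red-handled pliers, 131 mm long along its x, 32 mm wide, 11 mm tall, lying beside the panel's -y end; bystander. Origin on the worktop under its middle.
- tape: Roll of black tape, 55 mm across, 19 mm tall, lying by the panel's front +y corner; bystander. Origin on the worktop under its middle.

How it is judged:
By the outcome, as a careful person would: the job done as asked, in the order asked, and still so for the second after the job is handed in, with the robot touching nothing.
It also fails if it takes over 42 s, if anything falls off the work surface, if the arm or the gripper's body presses on something with over 40 N, if the wrist force passes 120 N, or if a joint passes its speed limit or range.

### The arm

A 7-joint arm with a two-finger parallel gripper is mounted at the origin on a cart in front of the work surface, level with it; the furniture and walls round the work are solid. World frame = base frame: x ahead of the robot, y to its left, z up, the work surface at z = 0. Lengths are in mm, angles in rad, forces in N, time in s.
With the tool pointing down it reaches from about 425 to 1025 mm from the base axis. Payload 9.4 kg.
Tool frame: the origin (TCP) lies on the front face of the gripper's body, between the roots of the fingers; the fingertips stand 84 mm ahead of it and the grasp point (between the pads) lies 65 mm ahead of it (env.grip_point_offset is the distance from the TCP to the grasp point, in mm); z points along the fingers, y is the line along which they close (so a half turn about z gives the same grasp; the last joint's range is limited). The gripper opens to 93 mm and grips with 3 to 60 N. Pads are 15 mm wide; open, the fingers measure 128 mm over their backs; the gripper's body (75 mm by 188 mm) begins 65 mm behind the grasp point.
Start: joints at [-1.278, 0.599, -0.003, 1.599, 0.002, 0.943, -0.08], TCP at [262.037, 675.989, 302.718] pointing down, gripper open.
Joint ranges: [-2.57, 2.57], [-0.35, 1.97], [-1.29, 1.29], [0.11, 2.56], [-1.05, 4.19], [0.11, 1.86], [-2.63, 2.63]. Speed limits (rad/s): [2.22, 2.22, 3.01, 3.01, 3.14, 3.14, 3.14].

### API

Orientations are given as a 3x3 rotation matrix whose columns are the frame's x, y, z axes.
In Python, from workcell import env, eyes, nets gives the robot as it stands. The module is installed in compiled form; this text tells all that it offers.
- The arm moves only by the tool drive_tool, never from a script. Its argument "rows" is a list of rows, each an object of numbers: "dx", "dy", "dz": the shift along the tool's x, y, z in units of 40 mm (1.0 is 40 mm); "rx", "ry", "rz": the turn, a rotation vector about the tool's x, y, z in rad; "grip": the finger opening in mm, from 0 to 93. A call has 1 to 12 rows; each row shifts and turns the commanded pose from where the row before left it, along the tool's axes as they then stand; what a row does not reach is not made up. A row lasts 1/8 s, in which the tool goes at most 62.5 mm and 10.7 degrees, less where a joint would pass 70% of its speed; a pose out of reach is approached as far as the arm can. A call is refused whole if a number of a shift passes 1 or a number of a turn 0.188, either way. A call with a gripper value outside its range is refused whole. The fingers move at their own pace and stop on an object; "force" is the grip in N (left out, the last holds). Time passes only in rows, so rows that do not move let the fingers close. It gives the time, the measured TCP pose, the force, the opening and the grip force at its end, in the units of the state.
- env.get_state(): the state, without advancing time (a new reading comes with each control period).
- eyes.snapshot(name): name is "scene" or "side" or "wrist"; returns the picture (420x560x3 uint8, red, green, blue); there is no depth.
- eyes.camera_info(name): a dict with "mtx" (3x3 intrinsics, pixels), "view" (4x4, takes a point from world to camera coordinates). Camera axes: x right, y up, looking along -z (the intrinsics and any distortion apply to the point x, -y, -z); pixel columns grow to the right and rows downward; lengths in mm; the calibration is good to about 2 mm. A picture is of the moment at which its call begins: read the wrist's pose just before it. camera_info takes no time and is no camera call; for the wrist camera it gives the pose at the moment of the call.
- env.sign_off(): hands the job in; it is judged then, once.
Trained networks look in the newest picture that a camera, given by its name, has taken for a name from the list of things; names that differ only in an ending like _2 or _b are one class to them, and where a whole thing is asked for, a point or a joint stands for the part that bears it (a point fixed in the world has none). Each returns a list of dicts, best first, with "score" (0 to 1); they miss things now and then, are a little off and sometimes report something else, mostly with a low value. They report only what shows in the picture. A call takes as long as a camera call.
- nets.search_frame(camera, name): "xyz" ([x, y, z] in mm, in the coordinates of the camera as it stood for that picture, good to about 4 mm: the middle of the surface that is visible of it).
The state is a dict: "time": time; "joint_pos": joint angles; "joint_vel": joint speeds; "joint_efforts": joint torques, N m; "eef_pos": TCP position; "eef_rot": TCP orientation; "ft_force": force on the tool from outside, world axes, zero at the start; "ft_torque": the same for the moment, N m; "grip_width": finger opening in mm; "finger_force": force on a finger pad.
Only numpy, scipy, OpenCV 4.12 (cv2) and the standard library are available. Lean on these libraries where they do the work, as an engineer would, in place of code of your own. Each camera call takes 0.05 s, during which the arm holds its last target. There are 200 camera calls.

## Working session

There is one attempt and no reset: what is moved stays moved. The work goes in short steps, Python scripts to look and compute and a tool call to move; the robot and the scene stay as the last step left them, time stands still between calls to the robot, and variables do not carry over. Pictures are saved under pics/ and viewed, at most 10 in all, crops included, and the job is handed in when it is done.

Besides the shell and the picture viewer there is one more tool, called after "Call:" in YAML: its name, and indented under it one key for each argument. drive_tool: Moves the arm, as the interface text tells. Its arguments: {"type":"object","properties":{"rows":{"type":"array","items":{"type":"object","properties":{"dx":{"type":"number"},"dy":{"type":"number"},"dz":{"type":"number"},"rx":{"type":"number"},"ry":{"type":"number"},"rz":{"type":"number"},"grip":{"type":"number"}}}},"force":{"type":"number"}},"required":["rows"]}

```bash
mkdir -p pics
cat > h.py <<'E'
from workcell import env, eyes, nets
import numpy as np, cv2
def w(cam,p):
    V=np.array(eyes.camera_info(cam)["view"]); return (np.linalg.inv(V)@np.r_[p,1])[:3]
def snap(cam,f):
    im=eyes.snapshot(cam); cv2.imwrite("pics/"+f,im[:,:,::-1]); return im
def find(cam,n,k=4):
    for d in nets.search_frame(cam,n)[:k]: print(cam,n,round(d["score"],2),w(cam,d["xyz"]).round(1))
def proj(cam,p):
    c=eyes.camera_info(cam); q=(np.array(c["view"])@np.r_[p,1])[:3]; q=np.array(c["mtx"])@[q[0],-q[1],-q[2]]; return (q[:2]/q[2]).round(1)
E
python3 - <<'E'
from h import *
s=env.get_state(); print(s["time"],s["eef_pos"],np.round(s["eef_rot"],3))
a=snap("scene","s1.png"); 
for n in ["relay_a_top","lever_a_tip","socket_a","relay_panel"]: find("scene",n)
b=snap("side","d1.png")
for n in ["relay_a_top","lever_a_tip","socket_a"]: find("side",n)
cv2.imwrite("pics/both.png",cv2.resize(np.vstack([a,b]),(800,1200))[:,:,::-1])
E
```

```text
0.0 [261.89629687 675.66063823 301.84144215] [[-0.932  0.361 -0.   ]
 [ 0.361  0.932 -0.002]
 [-0.    -0.002 -1.   ]]
scene relay_a_top 0.73 [623.3  68.3  93.4]
scene lever_a_tip 0.43 [585.4  82.1  69. ]
scene socket_a 0.83 [565.4 -51.9  49.5]
scene socket_a 0.82 [608.8  71.4  81. ]
scene socket_a 0.8 [580.   -4.3  71.5]
scene socket_a 0.71 [592.9  29.2  74.7]
scene relay_panel 0.6 [566.4 -79.4  10.2]
side relay_a_top 0.45 [628.1  54.   91.3]
side lever_a_tip 0.66 [587.9  79.4  66.4]
side socket_a 0.78 [572.5 -60.1  57.2]
side socket_a 0.78 [593.1  -9.9  79.3]
side socket_a 0.58 [606.6  25.5  77.6]
side socket_a 0.54 [616.4  70.9  80.4]
```

View pics/s1.png

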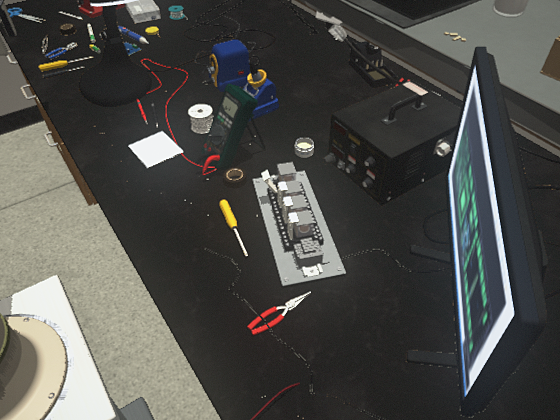

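View pics/d1.png

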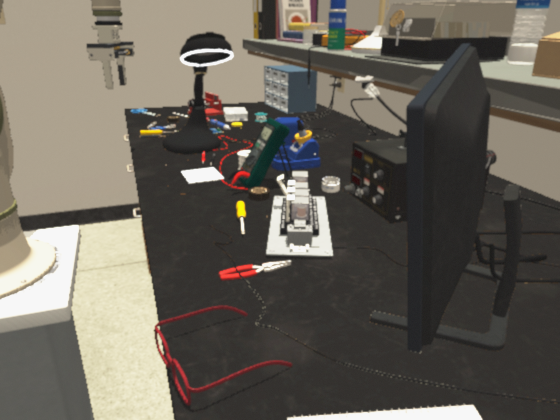

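The scene shows the panel at about (300,220) px, with the odd relay at its far (+y) end, around (288,172), and its lever open at (268,180). The side view agrees. The nets put the relay top near (625,62,92). The row direction is close to the tool's y axis.

Call:
drive_tool:
  rows:
    - {"dx":-0.25,"dy":-0.7,"grip":0}
    - {"dx":-0.25,"dy":-0.7}
    - {"dx":-0.25,"dy":-0.7}
    - {"dx":-0.25,"dy":-0.7}
    - {"dx":-0.25,"dy":-0.7}
    - {"dx":-0.25,"dy":-0.7}
    - {"dx":-0.25,"dy":-0.7}
    - {"dx":-0.25,"dy":-0.7}
    - {"dx":-0.25,"dy":-0.7}
    - {"dx":-0.25,"dy":-0.7}
    - {"dx":-0.4,"dy":-0.6}
    - {"dx":-0.6,"dy":-0.3}

```text
invalid input at $.rows[0]: expected keys dx, dy, dz, rx, ry, rz, grip
```

Call:
drive_tool:
  force: 10
  rows:
    - {"dx":-0.25,"dy":-0.7,"dz":0,"rx":0,"ry":0,"rz":0,"grip":0}
    - {"dx":-0.25,"dy":-0.7,"dz":0,"rx":0,"ry":0,"rz":0,"grip":0}
    - {"dx":-0.25,"dy":-0.7,"dz":0,"rx":0,"ry":0,"rz":0,"grip":0}
    - {"dx":-0.25,"dy":-0.7,"dz":0,"rx":0,"ry":0,"rz":0,"grip":0}
    - {"dx":-0.25,"dy":-0.7,"dz":0,"rx":0,"ry":0,"rz":0,"grip":0}
    - {"dx":-0.25,"dy":-0.7,"dz":0,"rx":0,"ry":0,"rz":0,"grip":0}
    - {"dx":-0.25,"dy":-0.7,"dz":0,"rx":0,"ry":0,"rz":0,"grip":0}
    - {"dx":-0.25,"dy":-0.7,"dz":0,"rx":0,"ry":0,"rz":0,"grip":0}
    - {"dx":-0.25,"dy":-0.7,"dz":0,"rx":0,"ry":0,"rz":0,"grip":0}
    - {"dx":-0.25,"dy":-0.7,"dz":0,"rx":0,"ry":0,"rz":0,"grip":0}
    - {"dx":-0.4,"dy":-0.6,"dz":0,"rx":0,"ry":0,"rz":0,"grip":0}
    - {"dx":-0.6,"dy":-0.3,"dz":0,"rx":0,"ry":0,"rz":0,"grip":0}

```text
time: 1.95
eef_pos: [278.1, 329.6, 303.1]
eef_rot: [[-0.933, 0.361, 0.0], [0.361, 0.933, 0.0], [0.0, 0.0, -1.0]]
ft_force: [0.4, 0.8, 0.6]
grip_width: 0.3
finger_force: 0.0
```

Call:
drive_tool:
  rows:
    - {"dx":-0.8,"dy":-0.26,"dz":0,"rx":0,"ry":0,"rz":0,"grip":0}
    - {"dx":-0.8,"dy":-0.26,"dz":0,"rx":0,"ry":0,"rz":0,"grip":0}
    - {"dx":-0.8,"dy":-0.26,"dz":0,"rx":0,"ry":0,"rz":0,"grip":0}
    - {"dx":-0.8,"dy":-0.26,"dz":0,"rx":0,"ry":0,"rz":0,"grip":0}
    - {"dx":-0.8,"dy":-0.26,"dz":0,"rx":0,"ry":0,"rz":0,"grip":0}
    - {"dx":-0.8,"dy":-0.26,"dz":0,"rx":0,"ry":0,"rz":0,"grip":0}
    - {"dx":-0.8,"dy":-0.26,"dz":0,"rx":0,"ry":0,"rz":0,"grip":0}
    - {"dx":-0.8,"dy":-0.26,"dz":0,"rx":0,"ry":0,"rz":0,"grip":0}
    - {"dx":-0.8,"dy":-0.26,"dz":0,"rx":0,"ry":0,"rz":0,"grip":0}
    - {"dx":-0.8,"dy":-0.26,"dz":0,"rx":0,"ry":0,"rz":0,"grip":0}
    - {"dx":-0.8,"dy":-0.26,"dz":0,"rx":0,"ry":0,"rz":0,"grip":0}
    - {"dx":0,"dy":0,"dz":0,"rx":0,"ry":0,"rz":0,"grip":0}

```text
time: 3.45
eef_pos: [566.8, 94.9, 302.7]
eef_rot: [[-0.931, 0.365, 0.001], [0.365, 0.931, -0.001], [-0.001, -0.0, -1.0]]
ft_force: [-0.3, 0.5, 0.4]
grip_width: 0.5
finger_force: 0.0
```

Run:
```python
from h import *
print(env.get_state()["eef_pos"])
V=np.array(eyes.camera_info("wrist")["view"]);print(np.linalg.inv(V).round(2))
a=snap("wrist","w1.png")
for n in ["relay_a_top","lever_a_tip","socket_a"]: find("wrist",n)
```

```text
[566.77299203  94.88222888 302.73650099]
[[ 3.6000e-01 -8.9000e-01 -2.7000e-01  4.9098e+02]
 [ 9.3000e-01  3.5000e-01  1.1000e-01  1.2477e+02]
 [-0.0000e+00 -2.9000e-01  9.6000e-01  3.8540e+02]
 [ 0.0000e+00  0.0000e+00  0.0000e+00  1.0000e+00]]
wrist relay_a_top 0.88 [607.6  80.6  74.5]
wrist lever_a_tip 0.57 [581.5  92.6  86.8]
wrist socket_a 0.71 [586.4  42.5  73.8]
wrist socket_a 0.61 [566.8 -37.3  73.5]
wrist socket_a 0.61 [579.3   1.6  71.5]
```

View pics/w1.png

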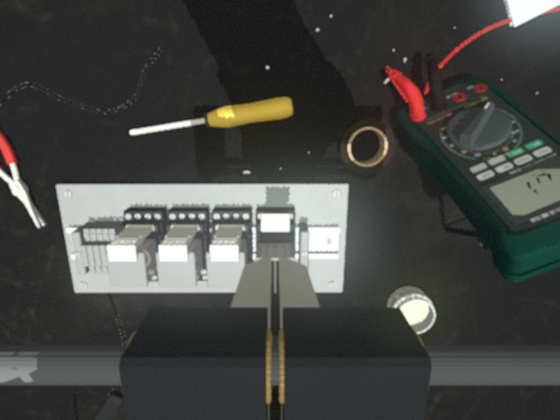

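```bash
cat >> h.py <<'E'
def bp(cam,px,z):
    c=eyes.camera_info(cam); K=np.array(c["mtx"]); T=np.linalg.inv(np.array(c["view"]))
    q=np.linalg.solve(K,[*px,1]); d=T[:3,:3]@[q[0],-q[1],-q[2]]; o=T[:3,3]; return o+d*(z-o[2])/d[2]
E
python3 - <<'E'
from h import *
for p in [(57,185),(348,184),(343,292),(75,292)]: print(p,bp("wrist",p,10).round(1))
im=cv2.imread("pics/w1.png")[175:300,50:360]
cv2.imwrite("pics/c1.png",cv2.resize(im,None,fx=2.58,fy=4 if 0 else 2.58,interpolation=cv2.INTER_CUBIC))
E
```

```text
(57, 185) [ 486.7 -111.    10. ]
(348, 184) [593.1 167.3  10. ]
(343, 292) [708.8 124.1  10. ]
(75, 292) [ 600.7 -155.7   10. ]
```

View pics/c1.png

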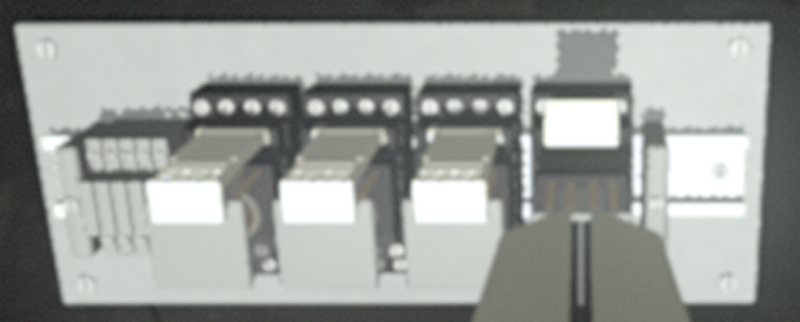

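The crop shows socket a with its open white lever at wrist px (275,222). The closed fingers hang behind it and cover the relay. The three home sockets are to the left. Panel corners give the size as 298 x 123 mm, which matches.

Run:
```python
from h import *
O=np.array([597.3,6.2]);uy=np.array([.357,.934]);uy/=np.linalg.norm(uy);ux=np.array([uy[1],-uy[0]])
def P(c,z):
    p=bp("wrist",(50+c[0]/2.58,175+c[1]/2.58),z)[:2]-O; return (p@ux).round(1),(p@uy).round(1)
for n,c,z in [("front a",(534,87),40),("front a r",(630,87),40),("front d l",(193,90),40),("lever tipL",(545,98),77),("lever tipR",(619,98),77),
 ("relay a front top L",(533,175),92)]: print(n,P(c,z))
for n in ["lever b hook outer L/R",]: 
  for c in [(432,128),(500,128),(412,180),(488,180)]: print(P(c,86))
s=env.get_state();print("tcp",(np.array(s["eef_pos"])[:2]-O)@ux,(np.array(s["eef_pos"])[:2]-O)@uy)
for p in [(623.3,68.3),(628.1,54),(607.6,80.6)]: d=np.array(p)-O; print(d@ux,d@uy)
```

```text
front a (np.float64(-44.1), np.float64(56.9))
front a r (np.float64(-44.0), np.float64(92.6))
front d l (np.float64(-43.4), np.float64(-70.2))
lever tipL (np.float64(-51.1), np.float64(62.3))
lever tipR (np.float64(-51.0), np.float64(87.0))
relay a front top L (np.float64(-29.4), np.float64(58.6))
(np.float64(-43.7), np.float64(25.6))
(np.float64(-43.6), np.float64(47.8))
(np.float64(-25.5), np.float64(18.1))
(np.float64(-25.4), np.float64(43.3))
tcp -63.38991055783161 73.75809417124869
2.1145061744035027 67.28996109107517
11.70374117039895 55.64622577153201
-16.94225195010156 73.173834796731
```

Call:
drive_tool:
  rows:
    - {"dx":-0.4,"dy":0.02,"dz":0,"rx":0,"ry":0,"rz":0,"grip":0}
    - {"dx":-0.6,"dy":0,"dz":0,"rx":0,"ry":0,"rz":0,"grip":0}
    - {"dx":-0.6,"dy":0,"dz":0,"rx":0,"ry":0,"rz":0,"grip":0}
    - {"dx":0,"dy":0,"dz":0.6,"rx":0,"ry":0,"rz":0,"grip":0}
    - {"dx":0,"dy":0,"dz":0.6,"rx":0,"ry":0,"rz":0,"grip":0}
    - {"dx":0,"dy":0,"dz":0.6,"rx":0,"ry":0,"rz":0,"grip":0}
    - {"dx":0,"dy":0,"dz":0.5,"rx":0,"ry":0,"rz":0,"grip":0}
    - {"dx":0,"dy":0,"dz":0.3,"rx":0,"ry":0,"rz":0,"grip":0}
    - {"dx":0,"dy":0,"dz":0,"rx":0,"ry":0,"rz":0,"grip":0}

```text
time: 4.78
eef_pos: [625.3, 74.5, 198.1]
eef_rot: [[-0.932, 0.361, -0.001], [0.361, 0.932, -0.0], [0.001, -0.001, -1.0]]
ft_force: [0.3, -0.0, -0.2]
grip_width: 0.4
finger_force: 0.0
```

Run:
```python
from h import *
p=np.array(env.get_state()["eef_pos"]);print(p)
O=np.array([597.3,6.2]);uy=np.array([.357,.934]);ux=np.array([.934,-.357])
print((p[:2]-O)@ux,(p[:2]-O)@uy)
a=snap("side","d2.png");b=snap("scene","s2.png");c=snap("wrist","w2.png")
f=lambda im,u,v:cv2.resize(im[v-50:v+50,u-65:u+65],(400,308),interpolation=cv2.INTER_CUBIC)
cv2.imwrite("pics/m2.png",np.hstack([f(a,300,180),f(b,285,190)])[:,:,::-1])
```

```text
[625.28493339  74.54713271 198.10787022]
1.7380014061672717 73.82684316873525
```

View pics/m2.png

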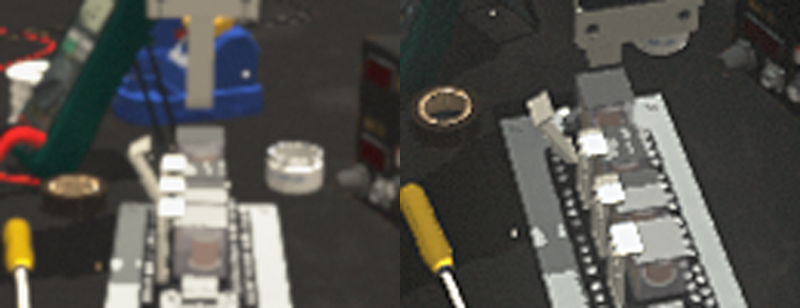

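View pics/w2.png

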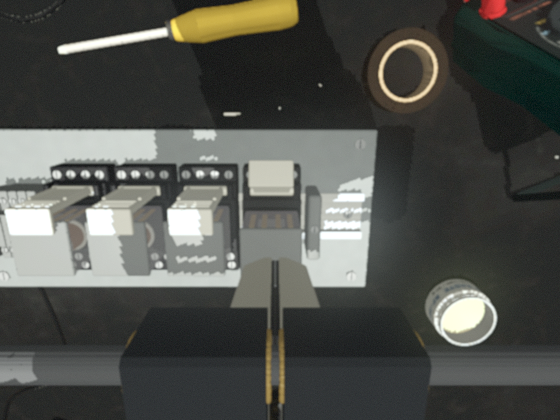

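The side view (left crop) shows the closed fingers straight above the tall relay. The wrist view shows its top at about (270,240), below the tips at (275,262). They line up, so I'll press.

Call:
drive_tool:
  rows:
    - {"dx":0,"dy":0,"dz":0.2,"rx":0,"ry":0,"rz":0,"grip":0}
    - {"dx":0,"dy":0,"dz":0.2,"rx":0,"ry":0,"rz":0,"grip":0}
    - {"dx":0,"dy":0,"dz":0.1,"rx":0,"ry":0,"rz":0,"grip":0}
    - {"dx":0,"dy":0,"dz":0.05,"rx":0,"ry":0,"rz":0,"grip":0}
    - {"dx":0,"dy":0,"dz":0.05,"rx":0,"ry":0,"rz":0,"grip":0}
    - {"dx":0,"dy":0,"dz":0.05,"rx":0,"ry":0,"rz":0,"grip":0}
    - {"dx":0,"dy":0,"dz":0.05,"rx":0,"ry":0,"rz":0,"grip":0}
    - {"dx":0,"dy":0,"dz":0,"rx":0,"ry":0,"rz":0,"grip":0}

```text
time: 5.92
eef_pos: [625.2, 74.5, 170.5]
eef_rot: [[-0.932, 0.361, 0.0], [0.361, 0.932, -0.0], [-0.0, -0.0, -1.0]]
ft_force: [0.3, -0.4, -0.2]
grip_width: 0.5
finger_force: 0.0
```

Call:
drive_tool:
  rows:
    - {"dx":0,"dy":0,"dz":0.04,"rx":0,"ry":0,"rz":0,"grip":0}
    - {"dx":0,"dy":0,"dz":0.03,"rx":0,"ry":0,"rz":0,"grip":0}

```text
time: 6.18
eef_pos: [625.3, 74.5, 168.0]
eef_rot: [[-0.932, 0.361, 0.0], [0.361, 0.932, 0.0], [-0.0, 0.0, -1.0]]
ft_force: [-1.6, -0.2, 4.8]
grip_width: 0.4
finger_force: 2.3
```

Contact, with 4.8 N of friction while sliding. I'll go on to the stop.

Call:
drive_tool:
  rows:
    - {"dx":0,"dy":0,"dz":0.03,"rx":0,"ry":0,"rz":0,"grip":0}
    - {"dx":0,"dy":0,"dz":0.03,"rx":0,"ry":0,"rz":0,"grip":0}

```text
time: 6.42
eef_pos: [625.5, 74.5, 166.3]
eef_rot: [[-0.932, 0.362, 0.001], [0.362, 0.932, 0.0], [-0.001, 0.0, -1.0]]
ft_force: [-4.6, 0.3, 21.5]
grip_width: 0.4
finger_force: 10.8
```

Call:
drive_tool:
  rows:
    - {"dx":0,"dy":0,"dz":0.01,"rx":0,"ry":0,"rz":0,"grip":0}
    - {"dx":0,"dy":0,"dz":0,"rx":0,"ry":0,"rz":0,"grip":0}

```text
time: 6.68
eef_pos: [625.4, 74.5, 166.4]
eef_rot: [[-0.932, 0.362, 0.001], [0.362, 0.932, 0.0], [-0.001, 0.001, -1.0]]
ft_force: [-4.6, -0.2, 16.2]
grip_width: 0.4
finger_force: 8.2
```

Call:
drive_tool:
  rows:
    - {"dx":0,"dy":0,"dz":-0.3,"rx":0,"ry":0,"rz":0,"grip":0}
    - {"dx":0,"dy":0,"dz":-0.6,"rx":0,"ry":0,"rz":0,"grip":0}
    - {"dx":0.5,"dy":0,"dz":0,"rx":0,"ry":0,"rz":0,"grip":0}
    - {"dx":0.6,"dy":0,"dz":0,"rx":0,"ry":0,"rz":0,"grip":0}
    - {"dx":0.6,"dy":0,"dz":0,"rx":0,"ry":0,"rz":0,"grip":0}
    - {"dx":0.5,"dy":0,"dz":0,"rx":0,"ry":0,"rz":0,"grip":0}
    - {"dx":0,"dy":0,"dz":0,"rx":0,"ry":0,"rz":0,"grip":0}

```text
time: 7.55
eef_pos: [542.5, 106.9, 201.3]
eef_rot: [[-0.933, 0.36, -0.0], [0.36, 0.933, 0.0], [0.0, 0.0, -1.0]]
ft_force: [0.2, -0.5, 0.3]
grip_width: 0.2
finger_force: 0.0
```

Run:
```python
from h import *
p=np.array(env.get_state()["eef_pos"]);print(p)
O=np.array([597.3,6.2]);uy=np.array([.357,.934]);ux=np.array([.934,-.357])
print((p[:2]-O)@ux,(p[:2]-O)@uy)
a=snap("side","d3.png");b=snap("scene","s3.png")
f=lambda im,u,v:cv2.resize(im[v-50:v+50,u-65:u+65],(400,308),interpolation=cv2.INTER_CUBIC)
cv2.imwrite("pics/m3.png",np.hstack([f(a,300,180),f(b,285,190)])[:,:,::-1])
```

```text
[542.4688723  106.873148   201.33515718]
-87.15258710895583 74.4540076423261
```

View pics/m3.png

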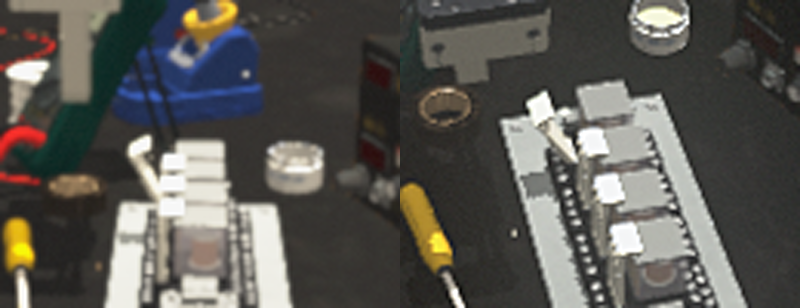

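The pressed relay's top is now level with the others (scene crop (605,100)). The lever is still leaning out at (540,105). Next I go down in front of it and push.

Call:
drive_tool:
  rows:
    - {"dx":0,"dy":0,"dz":0.4,"rx":0,"ry":0,"rz":0,"grip":0}
    - {"dx":0,"dy":0,"dz":0.5,"rx":0,"ry":0,"rz":0,"grip":0}
    - {"dx":0,"dy":0,"dz":0.3,"rx":0,"ry":0,"rz":0,"grip":0}
    - {"dx":-0.3,"dy":0,"dz":0,"rx":0,"ry":0,"rz":0,"grip":0}
    - {"dx":-0.2,"dy":0,"dz":0,"rx":0,"ry":0,"rz":0,"grip":0}
    - {"dx":-0.15,"dy":0,"dz":0,"rx":0,"ry":0,"rz":0,"grip":0}
    - {"dx":-0.15,"dy":0,"dz":0,"rx":0,"ry":0,"rz":0,"grip":0}
    - {"dx":-0.15,"dy":0,"dz":0,"rx":0,"ry":0,"rz":0,"grip":0}
    - {"dx":-0.15,"dy":0,"dz":0,"rx":0,"ry":0,"rz":0,"grip":0}
    - {"dx":0,"dy":0,"dz":0,"rx":0,"ry":0,"rz":0,"grip":0}

```text
time: 8.9
eef_pos: [584.8, 90.1, 153.2]
eef_rot: [[-0.932, 0.362, 0.001], [0.362, 0.932, -0.0], [-0.001, 0.0, -1.0]]
ft_force: [-0.3, -0.3, -0.2]
grip_width: 0.6
finger_force: 0.0
```

Call:
drive_tool:
  rows:
    - {"dx":-0.08,"dy":0,"dz":0,"rx":0,"ry":0,"rz":0,"grip":0}
    - {"dx":-0.06,"dy":0,"dz":0,"rx":0,"ry":0,"rz":0,"grip":0}
    - {"dx":-0.03,"dy":0,"dz":0,"rx":0,"ry":0,"rz":0,"grip":0}

```text
time: 9.28
eef_pos: [590.6, 87.9, 153.1]
eef_rot: [[-0.932, 0.361, 0.0], [0.361, 0.932, -0.0], [-0.0, -0.0, -1.0]]
ft_force: [-1.2, -0.9, 0.8]
grip_width: 0.4
finger_force: 0.3
```

Call:
drive_tool:
  rows:
    - {"dx":-0.04,"dy":0,"dz":0,"rx":0,"ry":0,"rz":0,"grip":0}
    - {"dx":-0.04,"dy":0,"dz":0,"rx":0,"ry":0,"rz":0,"grip":0}

```text
time: 9.52
eef_pos: [593.5, 86.8, 153.1]
eef_rot: [[-0.932, 0.361, -0.0], [0.361, 0.932, -0.0], [0.0, -0.0, -1.0]]
ft_force: [0.2, -0.1, 0.7]
grip_width: 0.4
finger_force: 0.3
```

Call:
drive_tool:
  rows:
    - {"dx":-0.03,"dy":0,"dz":0,"rx":0,"ry":0,"rz":0,"grip":0}
    - {"dx":-0.03,"dy":0,"dz":0,"rx":0,"ry":0,"rz":0,"grip":0}

```text
time: 9.78
eef_pos: [594.3, 86.5, 153.1]
eef_rot: [[-0.933, 0.361, -0.003], [0.361, 0.933, 0.0], [0.003, -0.001, -1.0]]
ft_force: [-8.8, 3.4, 7.3]
grip_width: 0.0
finger_force: 4.3
```

Call:
drive_tool:
  rows:
    - {"dx":-0.02,"dy":0,"dz":0,"rx":0,"ry":0,"rz":0,"grip":0}
    - {"dx":0,"dy":0,"dz":0,"rx":0,"ry":0,"rz":0,"grip":0}

```text
time: 10.02
eef_pos: [594.4, 86.5, 153.0]
eef_rot: [[-0.933, 0.36, -0.004], [0.36, 0.933, 0.001], [0.004, -0.001, -1.0]]
ft_force: [-7.6, 3.2, 5.8]
grip_width: 0.3
finger_force: 4.3
```

Hard stop. Now I draw back and lift.

Call:
drive_tool:
  rows:
    - {"dx":0.3,"dy":0,"dz":0,"rx":0,"ry":0,"rz":0,"grip":0}
    - {"dx":0.5,"dy":0,"dz":0,"rx":0,"ry":0,"rz":0,"grip":0}
    - {"dx":0.6,"dy":0,"dz":0,"rx":0,"ry":0,"rz":0,"grip":0}
    - {"dx":0,"dy":0,"dz":-0.6,"rx":0,"ry":0,"rz":0,"grip":0}
    - {"dx":0,"dy":0,"dz":-0.6,"rx":0,"ry":0,"rz":0,"grip":0}
    - {"dx":0,"dy":0,"dz":-0.6,"rx":0,"ry":0,"rz":0,"grip":0}
    - {"dx":0,"dy":0,"dz":-0.6,"rx":0,"ry":0,"rz":0,"grip":0}
    - {"dx":0,"dy":0,"dz":0,"rx":0,"ry":0,"rz":0,"grip":0}

```text
time: 11.02
eef_pos: [545.0, 106.0, 250.7]
eef_rot: [[-0.932, 0.361, 0.004], [0.361, 0.932, 0.001], [-0.003, 0.002, -1.0]]
ft_force: [0.2, 0.3, 0.9]
grip_width: 0.8
finger_force: 0.0
```

Run:
```python
from h import *
a=snap("wrist","w4.png");b=snap("scene","s4.png");c=snap("side","d4.png")
f=lambda im,u,v:cv2.resize(im[v-50:v+50,u-65:u+65],(400,308),interpolation=cv2.INTER_CUBIC)
x=np.hstack([f(c,300,180),f(b,285,190)]); y=cv2.resize(a[130:330,30:560],(800,290))
cv2.imwrite("pics/m4.png",np.vstack([x,y])[:,:,::-1])
```

```text
(no output)
```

View pics/m4.png

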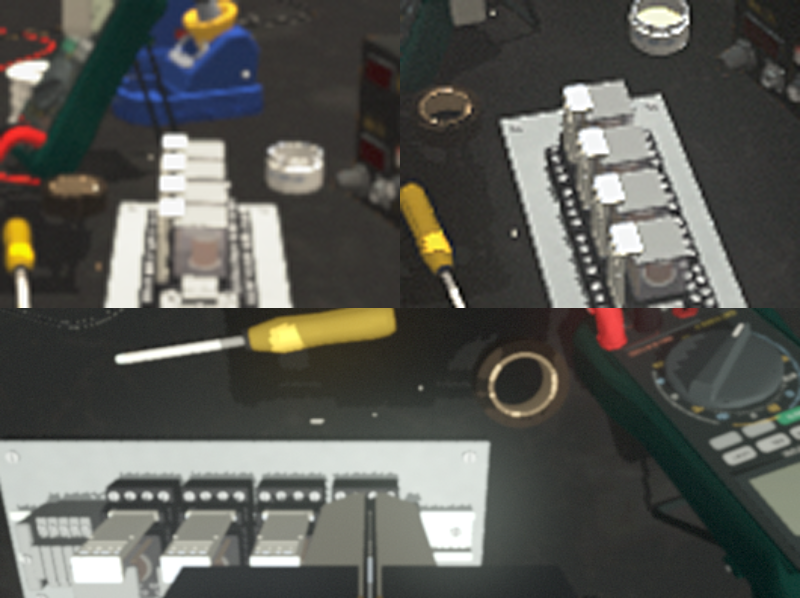

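All four levers now stand in line with their hooks over the relays (scene crop (577,98), (593,140), (608,187), (627,240)). The tools have not moved, and the arm is clear.

```bash
python3 -c "
from workcell import env
print(env.sign_off())"
```

```text
the job is handed in; nothing more can be done
None
```

The crept-out relay (the one at the +y end) is pressed fully home and its lever is shut with the hook over the relay's top edge; the other relays, levers and tools look unmoved in the final pictures, and the arm was drawn clear before I handed the job in at about 11 s.

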